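# Screw the hose elbow home, outlet over the clamp screw

## Task

Two air-hose fittings stand in small clamps on the bench; the elbow, the one whose barbed outlet points sideways, has only been started in its coupling by hand. Screw the elbow in, clockwise seen from above, until it tightens and its outlet points straight along its clamp's screw, right above it; do not turn it well past there. Then let go, and leave the straight fitting in the other clamp unturned.

Things in the scene. Friction and masses are not known exactly. Their poses are not given: they have to be found in the camera images.
- elbow (a joint): turn of the elbow about the coupling's upright axis, rad; grows clockwise seen from above (screwing in). Starts between 0 and 0.45; at 1.40 the outlet points straight along the clamp's screw, right above it (wanted); it can be forced on to 2.1 (too far). It needs 0.08 N m at the start, 0.14 N m at 1.40, sinks 0.3 mm per rad and stays where it is left.
- elbow_grip (a point): point on the elbow's turning axis at the height to grip, 76 mm above the table; x axis along the outlet, z up. Brass elbow: upright body 26 x 26 mm, from 56 to 89 mm above the table, two flat faces parallel to the outlet to grip from above; ribbed outlet, level at 72 mm height, 22 mm thick, ends 62 mm from the axis. Below the body a 16 mm thick threaded neck.
- elbow_clamp: grey and steel screw clamp fixed to the table, holding the elbow's coupling (30 mm hexagon, top 46 mm above the table): base 125 x 80 x 12 mm, jaws 41 mm high. Origin on the table, on the coupling's axis; z up; its screw with a 75 mm cross bar runs along -x, 28 mm high, out to 129 mm. An identical clamp at least 170 mm away holds the straight fitting.
- straight (a joint): turn of the straight brass fitting (24 mm hexagon with an upright ribbed hose barb, its top 110 mm above the table) in the other clamp, rad; starts at 0 and must stay there.
Mind the look-alikes: they are no part of the job. What is shaped like the elbow_clamp but turquoise is not meant.

How it is judged:
At the end, for the whole second after the job is handed in: The elbow is at rest, screwed in so that its outlet points along the clamp's screw within 0.18 rad (10 degrees) either way: its joint between 1.22 and 1.58; the straight fitting is within 0.2 rad of where it stood (value of joint elbow between 1.22 and 1.58 rad and velocity of joint elbow between -0.05 and 0.05 rad/s and value of joint straight between -0.2 and 0.2 rad); the robot touches nothing.
It fails at once if the elbow is overtightened: turned more than 0.35 rad (20 degrees) past the screw (value of joint elbow above 1.75 rad).
It fails at once if the straight fitting is turned by more than 0.2 rad (value of joint straight above 0.2 rad or value of joint straight below -0.2 rad).
It also fails if it takes over 35 s, if anything falls off the work surface, if the arm or the gripper's body presses on something with over 40 N, if the wrist force passes 120 N, or if a joint passes its speed limit or range.

## Robot

A 6-joint arm with a two-finger parallel gripper is mounted at the origin on a cart in front of the work surface, level with it; the furniture and walls round the work are solid. World frame = base frame: x ahead of the robot, y to its left, z up, the work surface at z = 0. Lengths are in m, angles in rad, forces in N, time in s.
With the tool pointing down it reaches from about 0.375 to 0.975 m from the base axis. Payload 3.8 kg.
Tool frame: the origin (TCP) lies midway between the tips of the shut fingers; the grasp point (between the pads) lies 19 mm behind it; x points along the fingers, y is the direction in which the jaws open and shut, and the axes are right-handed (so a half turn about x gives the same grasp; the last joint's range is limited). The gripper opens to 85 mm and grips with 20 to 120 N. Pads are 22 mm wide; open, the fingers measure 114 mm over their backs; the gripper's body (76 mm by 85 mm) begins 54 mm behind the grasp point. The pads swing forward as they close: fully open they stand 13 mm farther back than shut.
Start: joints at [1.241, 0.264, 1.604, -0, 1.274, -0.037], TCP at [0.195, 0.646, 0.231] pointing down, gripper open.
Joint ranges: [-2.63, 2.63], [-0.94, 2.18], [0.31, 2.57], [-1.31, 4.45], [0, 2.66], [-2.55, 2.55]. Speed limits (rad/s): [2.57, 2.57, 3.14, 3.14, 3.14, 3.14].

## Interface

Orientations are given as a rotation vector (axis times angle).
In Python, from workcell import read_state, read_camera, get_calibration, finish_job gives the robot as it stands. The module is installed in compiled form; this text tells all that it offers.
- The arm moves only by the shell command python3 -m creep 'ROWS' [FORCE]. ROWS is JSON, a list of rows, each a list of 3 entries, a list of its own where there are three numbers: the closure in counts, from 0 (fully open) to 255 (shut), then the shift along the world's x, y, z in mm, then the turn about the world's z in rad. In form: [[hand, [tx, ty, tz], spin], ...]. A call has exactly 8 rows; each row shifts and turns the commanded pose from where the row before left it; what a row does not reach is not made up. A row lasts 1/12 s, in which the tool goes at most 41.7 mm and 7.16 degrees, less where a joint would pass 70% of its speed; a pose out of reach is approached as far as the arm can. A call is refused whole if a number of a shift passes 41.7 or a number of a turn 0.125, either way. A call with a gripper value outside its range is refused whole. The fingers move at their own pace and stop on an object; FORCE is the grip in N (left out, the last holds). Time passes only in rows, so rows that do not move let the fingers close, or fill a call up. It gives the time, the measured TCP pose, the force and the opening at its end, in the units of the state.
- read_state(): the state, without advancing time (a new reading comes with each control period).
- read_camera(name): name is "scene" or "top" or "wrist"; returns (picture, depth): 384x512x3 uint8, blue, green, red; 384x512 float32, m along the optical axis (not along the pixel's ray), 0 where there is no reading.
- get_calibration(name): a dict with "K" (3x3 intrinsics, pixels), "k1" (the pictures are not rectified: a ray, as slopes to the right and down, at radius r is drawn at 1 + k1 r^2 times it, then the intrinsics apply), "eye" and "orientation" of the camera in the world. Camera axes: x right, y down, z forward; pixel columns grow to the right and rows downward; lengths in m; the calibration is good to about 2 mm. A picture is of the moment at which its call begins: read the wrist's pose just before it. get_calibration takes no time and is no camera call; for the wrist camera it gives the pose at the moment of the call.
- finish_job(): hands the job in, once; it reports no verdict.
The state is a dict: "time": time; "q": joint angles; "joint_vel": joint speeds; "joint_torque": joint torques, N m; "tool_pos": TCP position; "tcp_rot": TCP orientation; "wrist_force": force on the tool from outside, world axes, zero at the start; "torque": the same for the moment, N m; "width": opening from 0.0 (shut) to 1.0 (fully open).
Only numpy, scipy, OpenCV 4.12 (cv2) and the standard library are available. Lean on these libraries where they do the work, as an engineer would, in place of code of your own. Each camera call takes 0.05 s, during which the arm holds its last target.

## Working session

There is one attempt and no reset: what is moved stays moved. The work goes in short steps, Python scripts to look and compute and a shell command to move; the robot and the scene stay as the last step left them, time stands still between calls to the robot, and variables do not carry over. Pictures are saved under pics/ and viewed, and the job is handed in when it is done.

```bash
mkdir -p pics
python3 - <<'E'
from workcell import *
import cv2
print(read_state())
for n in("scene","top","wrist"):
    c=get_calibration(n);print(n,c)
    p,d=read_camera(n);cv2.imwrite(f"pics/{n}0.png",p);import numpy as np;np.savez(f"pics/{n}0.npz",p=p,d=d,**{k:np.array(v) for k,v in c.items()})
E
```

```text
{'time': 0.0, 'q': array([ 1.24106414e+00,  2.64763592e-01,  1.60539749e+00,  2.26021782e-05,
        1.27368519e+00, -3.69194552e-02]), 'joint_vel': array([-7.10252700e-04, -4.86933450e-05, -1.05563004e-03, -3.98848787e-05,
        2.69400835e-04,  7.23105557e-04]), 'joint_torque': array([ 2.63448215e-03, -5.15125322e+01, -3.67319727e+01,  2.69426209e-04,
        1.29729763e-02, -4.24534494e-05]), 'tool_pos': array([0.19460439, 0.64556844, 0.2299423 ]), 'tcp_rot': array([ 0.22810241,  1.5589817 , -0.23158728]), 'wrist_force': array([ 0.91078334,  0.07171776, -0.53401178]), 'torque': array([ 0.00445652, -0.01014999,  0.02230861]), 'width': 1.00490319957611}
scene {'K': array([[434.4112759 ,   0.        , 256.59571692],
       [  0.        , 434.4112759 , 190.70493327],
       [  0.        ,   0.        ,   1.        ]]), 'k1': -0.03630877007929403, 'eye': array([ 0.07318134, -0.24393333,  0.67605204]), 'orientation': array([-2.02462566,  1.24692011, -0.55572066])}
top {'K': array([[399.83198548,   0.        , 249.37378499],
       [  0.        , 399.83198548, 192.99647733],
       [  0.        ,   0.        ,   1.        ]]), 'k1': -0.07514503099591192, 'eye': array([0.56446432, 0.06205479, 0.98078416]), 'orientation': array([-2.15039152,  2.18797667, -0.14113109])}
wrist {'K': array([[281.10191114,   0.        , 252.75693907],
       [  0.        , 281.10191114, 188.1438281 ],
       [  0.        ,   0.        ,   1.        ]]), 'k1': -0.011954798555574122, 'eye': array([0.12118438, 0.66742433, 0.37233847]), 'orientation': array([2.3135581 , 1.71811257, 0.26433608])}
```

View pics/scene0.png

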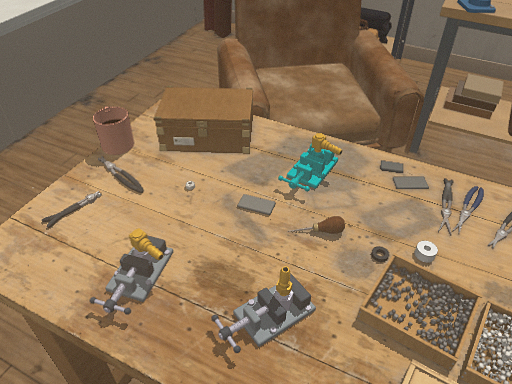

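View pics/top0.png

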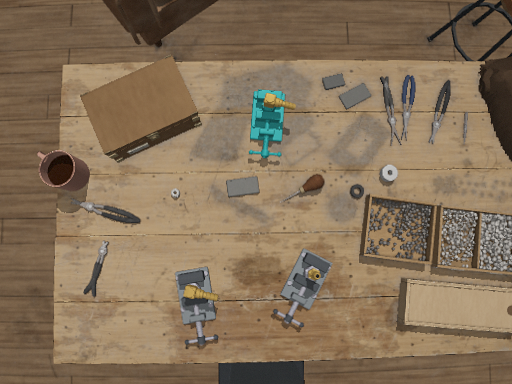

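View pics/wrist0.png

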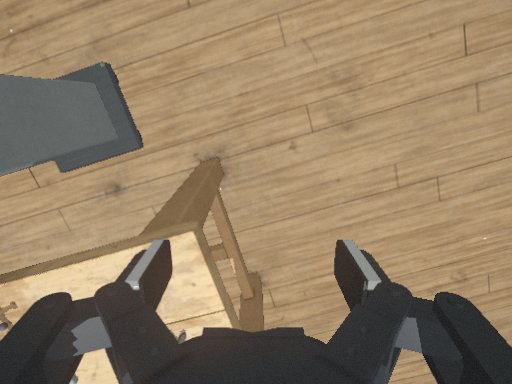

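The top view shows the elbow in the left grey clamp at about (198,293), its outlet pointing right and the clamp's screw pointing down to (202,340). The straight fitting is at (312,275). The turquoise decoy is at (268,110). Next I measure with depth.

```bash
cat > h.py <<'E'
import numpy as np,cv2
from scipy.spatial.transform import Rotation as R
def cloud(d,c):
    h,w=d.shape;u,v=np.meshgrid(np.arange(w),np.arange(h))
    D=np.array([c['k1'],0,0,0])
    s=cv2.undistortPoints(np.stack([u,v],-1).reshape(-1,1,2).astype(np.float64),np.array(c['K']),D).reshape(h,w,2)
    P=np.dstack([s[...,0]*d,s[...,1]*d,d])
    return P@R.from_rotvec(c['orientation']).as_matrix().T+c['eye']
def yellow(p):
    h=cv2.cvtColor(p,cv2.COLOR_BGR2HSV);return (h[...,0]>15)&(h[...,0]<32)&(h[...,1]>170)&(h[...,2]>90)
E
python3 - <<'E'
from h import *
for n,boxes in(("top",[(170,225,262,350),(270,335,245,330)]),("scene",[(90,175,225,315),(210,320,262,355)])):
    c=np.load(f"pics/{n}0.npz");p=c['p'];P=cloud(c['d'],c);Y=yellow(p)
    for x0,x1,y0,y1 in boxes:
        m=np.zeros(Y.shape,bool);m[y0:y1,x0:x1]=1
        m1=m&Y&(P[...,2]>.05)&(P[...,2]<.13);Q=P[m1]
        print(n,"yellow",len(Q),Q.min(0).round(3),Q.max(0).round(3),Q.mean(0).round(4))
        b=Q[(Q[:,2]>.083)];print(' high',len(b),b.mean(0).round(4),b.min(0).round(4),b.max(0).round(4))
        q=cv2.fitLine(Q[:,:2].astype(np.float32),cv2.DIST_L2,0,.01,.01).ravel();print(' line',q, np.degrees(np.arctan2(q[1],q[0])))
        r=cv2.minAreaRect((b[:,:2]*1000).astype(np.float32));print(' rect',r)
        m2=m&~Y&(P[...,2]>.008)&(P[...,2]<.06);G=P[m2]
        print(' clamp',len(G),cv2.minAreaRect((G[:,:2]*1000).astype(np.float32)))
    if n=="top":
        cv2.imwrite("pics/z.png",cv2.resize(p[240:360,150:350],None,fx=4,fy=4,interpolation=2))
    else: cv2.imwrite("pics/zs.png",cv2.resize(p[220:320,80:190],None,fx=6,fy=6,interpolation=2))
E
```

```text
top yellow 1 [0.462 0.173 0.07 ] [0.462 0.173 0.07 ] [0.4617 0.173  0.0698]<stdin>:8: RuntimeWarning: Mean of empty slice.
  ret = um.true_divide(
Traceback (most recent call last):
ValueError: zero-size array to reduction operation minimum which has no identity
```

Run:
```python
from h import *
for n,(x0,x1,y0,y1) in(("top",(150,350,240,360)),("scene",(80,190,220,320))):
    c=np.load(f"pics/{n}0.npz");p=c['p'];P=cloud(c['d'],c)
    s=p[y0:y1,x0:x1];cv2.imwrite(f"pics/z{n}.png",cv2.resize(s,None,fx=4 if n=="top" else 6,fy=4 if n=="top" else 6,interpolation=2))
    print(n,'valid',(c['d'][y0:y1,x0:x1]>0).mean())
    if n=="top":
        h=cv2.cvtColor(p,cv2.COLOR_BGR2HSV)
        for v in range(284,304,3): print([tuple(h[v,u])+(round(float(P[v,u,2])*1000),) for u in range(186,222,6)])
```

```text
top valid 0.9954583333333333
[(np.uint8(101), np.uint8(23), np.uint8(87), 12), (np.uint8(120), np.uint8(17), np.uint8(185), 46), (np.uint8(135), np.uint8(15), np.uint8(67), 17), (np.uint8(94), np.uint8(13), np.uint8(141), 12), (np.uint8(18), np.uint8(33), np.uint8(93), 9), (np.uint8(17), np.uint8(93), np.uint8(175), 2)]
[(np.uint8(21), np.uint8(141), np.uint8(193), 88), (np.uint8(21), np.uint8(141), np.uint8(177), 87), (np.uint8(128), np.uint8(19), np.uint8(148), 44), (np.uint8(100), np.uint8(16), np.uint8(144), 13), (np.uint8(104), np.uint8(24), np.uint8(115), 13), (np.uint8(17), np.uint8(89), np.uint8(177), 0)]
[(np.uint8(21), np.uint8(138), np.uint8(186), 92), (np.uint8(21), np.uint8(134), np.uint8(194), 89), (np.uint8(20), np.uint8(141), np.uint8(174), 80), (np.uint8(102), np.uint8(18), np.uint8(140), 10), (np.uint8(101), np.uint8(21), np.uint8(131), 12), (np.uint8(17), np.uint8(94), np.uint8(171), -2)]
[(np.uint8(21), np.uint8(138), np.uint8(186), 92), (np.uint8(21), np.uint8(135), np.uint8(194), 94), (np.uint8(21), np.uint8(136), np.uint8(200), 84), (np.uint8(21), np.uint8(140)
[... 343 characters left out ...]
t8(139), np.uint8(172), 83), (np.uint8(21), np.uint8(143), np.uint8(171), 80)]
[(np.uint8(105), np.uint8(28), np.uint8(54), 43), (np.uint8(114), np.uint8(25), np.uint8(52), 39), (np.uint8(107), np.uint8(41), np.uint8(56), 40), (np.uint8(109), np.uint8(36), np.uint8(57), 41), (np.uint8(20), np.uint8(136), np.uint8(131), 81), (np.uint8(21), np.uint8(146), np.uint8(168), 78)]
[(np.uint8(102), np.uint8(23), np.uint8(55), 42), (np.uint8(98), np.uint8(19), np.uint8(55), 42), (np.uint8(108), np.uint8(23), np.uint8(55), 40), (np.uint8(102), np.uint8(23), np.uint8(55), 39), (np.uint8(111), np.uint8(13), np.uint8(140), 13), (np.uint8(15), np.uint8(80), np.uint8(156), 1)]
scene valid 0.9956363636363637
```

```bash
sleep 1
sed -i 's/h\[...,0\]>15/h[...,0]>=19/; s/>170/>110/' h.py
cat > m.py <<'E'
from h import *
for n,boxes in(("top",[(170,225,262,350),(270,335,245,330)]),("scene",[(90,178,225,315)])):
    c=np.load(f"pics/{n}0.npz");p=c['p'];P=cloud(c['d'],c);Y=yellow(p)
    for x0,x1,y0,y1 in boxes:
        m=np.zeros(Y.shape,bool);m[y0:y1,x0:x1]=1
        Q=P[m&Y&(P[...,2]>.055)&(P[...,2]<.13)]
        print(n,"yellow",len(Q),Q.mean(0).round(4))
        print(' rect all',cv2.minAreaRect((Q[:,:2]*1000).astype(np.float32)))
        b=Q[(Q[:,2]>.0855)];print(' high',len(b),b.mean(0).round(4),cv2.minAreaRect((b[:,:2]*1000).astype(np.float32)))
        q=cv2.fitLine(Q[:,:2].astype(np.float32),cv2.DIST_HUBER,0,.01,.01).ravel();print(' line',q.round(4), np.degrees(np.arctan2(q[1],q[0])))
        G=P[m&~Y&(P[...,2]>.007)&(P[...,2]<.06)]
        B=P[m&~Y&(P[...,2]>.007)&(P[...,2]<.018)]
        J=P[m&~Y&(P[...,2]>.035)&(P[...,2]<.048)]
        for nm,g in(('all',G),('base',B),('jaw',J)): print(' clamp',nm,len(g),cv2.minAreaRect((g[:,:2]*1000).astype(np.float32)))
E
python3 m.py
```

```text
top yellow 309 [0.4474 0.1643 0.0834]
 rect all ((445.40447998046875, 159.0833282470703), (74.3393325805664, 25.634525299072266), 76.25904083251953)
 high 120 [0.4509 0.1825 0.0894] ((450.2148742675781, 181.53271484375), (26.73212242126465, 24.610641479492188), 80.42921447753906)
 line [0.2579 0.9662 0.4474 0.1643] 75.05256
 clamp all 1718 ((409.80743408203125, 177.21592712402344), (174.2872772216797, 81.233642578125), 9.108654975891113)
 clamp base 793 ((434.4718933105469, 181.15692138671875), (124.32077026367188, 81.24384307861328), 9.13853645324707)
 clamp jaw 652 ((407.7991943359375, 174.0196990966797), (166.70570373535156, 70.45781707763672), 9.1736478805542)
top yellow 89 [ 0.485  -0.091   0.0876]
 rect all ((484.5112609863281, -92.35543823242188), (20.1897029876709, 22.14272689819336), 62.14838409423828)
 high 44 [ 0.4851 -0.0923  0.1034] ((484.3241271972656, -93.29154205322266), (12.085286140441895, 16.292909622192383), 76.32778930664062)
 line [ 0.8971 -0.4418  0.4853 -0.0905] -26.21616
 clamp all 1835 ((447.2991027832031, -75.15708923339844), (79.22555541992188, 173.4866943
[... 247 characters left out ...]
39979934692383)
scene yellow 441 [0.4414 0.165  0.0807]
 rect all ((442.487548828125, 160.25350952148438), (74.11965942382812, 23.991283416748047), 75.37110900878906)
 high 126 [0.4483 0.1832 0.0891] ((449.0557861328125, 184.24061584472656), (24.382966995239258, 23.396947860717773), 75.37110900878906)
 line [0.2067 0.9784 0.4422 0.1747] 78.07025
 clamp all 2451 ((407.2668151855469, 177.45724487304688), (172.56658935546875, 80.56666564941406), 9.254514694213867)
 clamp base 984 ((430.8918151855469, 181.30673217773438), (124.69343566894531, 80.56666564941406), 9.254514694213867)
 clamp jaw 757 ((406.16351318359375, 178.04417419433594), (167.88540649414062, 58.39573669433594), 5.57987642288208)
```

View pics/ztop.png

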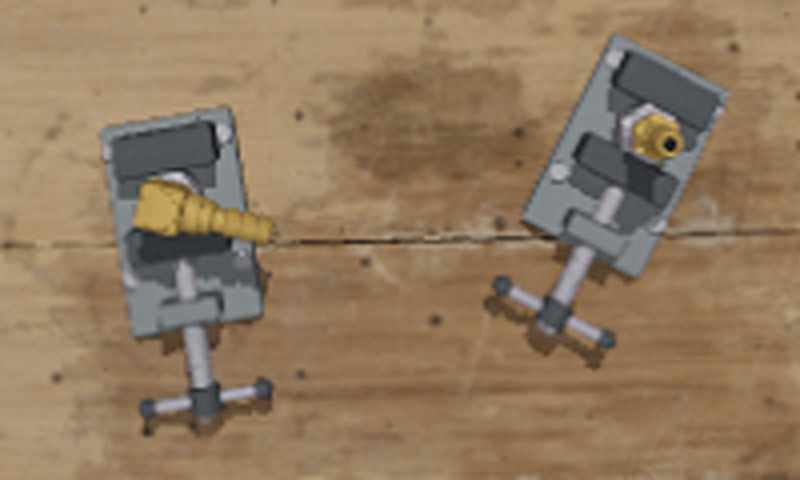

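View pics/zscene.png

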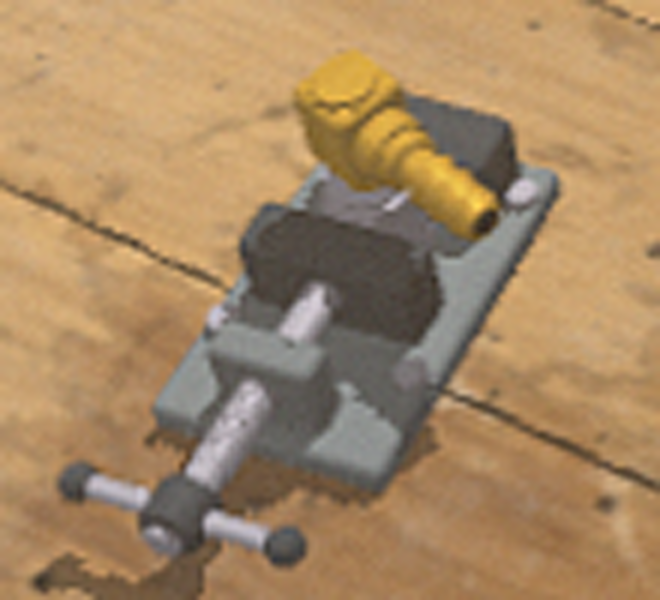

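Both views agree: clamp yaw is 9.15°, so the screw points to -170.85°. The outlet points to about -104.5° and the axis is near (0.4495, 0.183). That makes the elbow joint about 0.24, with about 1.16 rad of clockwise turn to go. Next I work out the tool yaw and the joint room.

```bash
cat > s.py <<'E'
from h import *
from workcell import *
s=read_state();M=R.from_rotvec(s['tcp_rot']).as_matrix()
np.set_printoptions(precision=4,suppress=True)
print('t',round(s['time'],3),'pos',s['tool_pos'],'x',M[:,0],'jaw yaw deg',np.degrees(np.arctan2(M[1,1],M[0,1])),'\nq',s['q'],'F',s['wrist_force'],'T',s['torque'],'w',s['width'])
E
python3 s.py
```

```text
t 0.15 pos [0.1946 0.6457 0.2302] x [-0.0005 -0.0017 -1.    ] jaw yaw deg 73.2259064325317 
q [ 1.2411  0.2646  1.6051 -0.      1.2737 -0.0369] F [ 0.6608  0.5817 -0.5761] T [-0.0266  0.0053 -0.0293] w 0.9972835795386755
```

```bash
python3 -m creep '[[0,[16,-29,0],-0.096],[0,[16,-29,0],-0.096],[0,[16,-29,0],-0.096],[0,[16,-29,0],-0.096],[0,[16,-29,0],-0.096],[0,[16,-29,0],-0.096],[0,[16,-29,0],-0.096],[0,[16,-29,0],-0.096]]' 40
python3 -m creep '[[0,[16,-29,0],-0.096],[0,[16,-29,0],-0.096],[0,[16,-29,0],-0.096],[0,[16,-29,0],-0.096],[0,[16,-29,0],-0.096],[0,[16,-29,0],-0.096],[0,[16,-29,0],-0.096],[0,[14,-27,0],-0.09]]'
python3 s.py
python3 - <<'E'
from h import *
from workcell import *
c=get_calibration('wrist');p,d=read_camera('wrist');cv2.imwrite('pics/w1.png',p)
P=cloud(d,c);Y=yellow(p)&(P[...,2]>.055)&(P[...,2]<.12)&(P[...,0]<.52)&(P[...,1]>.08)
Q=P[Y];print(len(Q),cv2.minAreaRect((Q[:,:2]*1000).astype(np.float32)))
b=Q[Q[:,2]>.0855];print(len(b),b.mean(0),cv2.minAreaRect((b[:,:2]*1000).astype(np.float32)))
E
```

```text
time: 0.82
tool_pos: [0.3231, 0.4126, 0.231]
tcp_rot: [0.829, 1.407, -0.83]
wrist_force: [0.1, 0.1, 0.5]
width: 0.999
time: 1.48
tool_pos: [0.4493, 0.1824, 0.2312]
tcp_rot: [1.396, 1.076, -1.396]
wrist_force: [1.2, -0.4, 0.6]
width: 0.998
t 1.483 pos [0.4493 0.1824 0.2312] x [ 0.0001 -0.0002 -1.    ] jaw yaw deg -14.725387709963249 
q [ 0.3345 -0.1013  1.9974 -0.0002  1.2454  0.5916] F [ 1.1771 -0.4006  0.5766] T [0.0275 0.0105 0.0493] w 0.9978336315806527
1106 ((444.19561767578125, 160.11044311523438), (75.5142593383789, 23.668066024780273), 73.96206665039062)
490 [0.45098423 0.18463654 0.08891802] ((450.95989990234375, 184.33148193359375), (24.007726669311523, 23.41279411315918), 75.0337905883789)
```

View pics/w1.png

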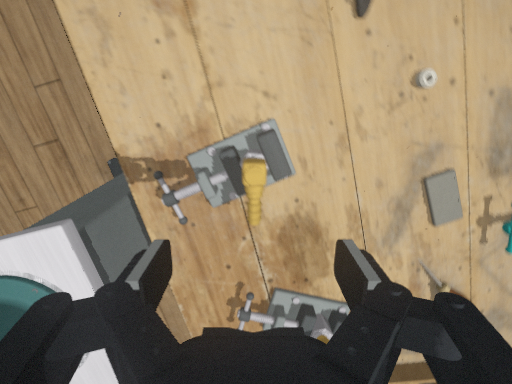

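The wrist view shows the elbow at about (254,175) with its outlet running straight down the image between the fingers, so the jaws are aligned. The three axis estimates agree to about 2 mm. I descend.

```bash
python3 -m creep '[[0,[1,1,-25],0],[0,[0,0,-25],0],[0,[0,0,-25],0],[0,[0,0,-25],0],[0,[0,0,-25],0],[0,[0,0,-25],0],[0,[0,0,-15],0],[0,[0,0,-10],0]]' 60
python3 s.py
python3 - <<'E'
from h import *
from workcell import *
p,d=read_camera('scene');cv2.imwrite('pics/s2.png',cv2.resize(p[180:330,60:220],None,fx=4,fy=4))
E
```

```text
time: 2.2
tool_pos: [0.4478, 0.1847, 0.0538]
tcp_rot: [1.389, 1.081, -1.396]
wrist_force: [0.1, -0.4, -0.6]
width: 0.999
t 2.2 pos [0.4478 0.1847 0.0538] x [-0.0039 -0.0014 -1.    ] jaw yaw deg -14.411880891784383 
q [0.3398 0.0944 2.1631 0.     0.8882 0.5913] F [ 0.0772 -0.4013 -0.5878] T [0.0116 0.1046 0.0288] w 0.9985722337962067
```

View pics/s2.png

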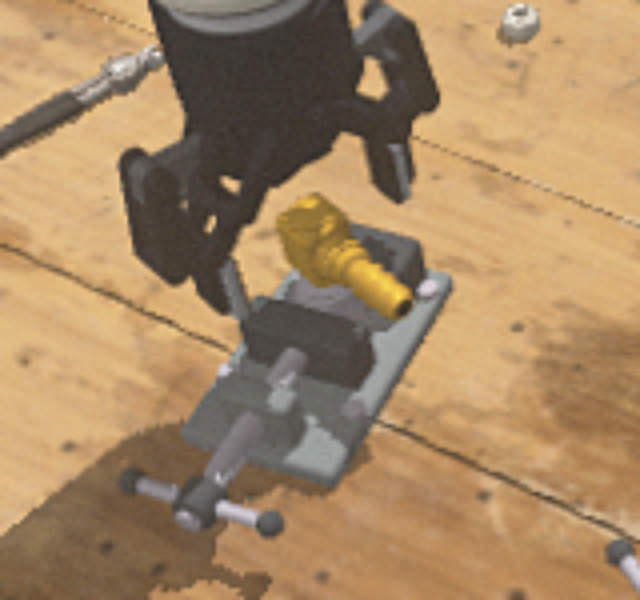

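The fingers straddle the body with no contact. Closing now.

```bash
python3 -m creep '[[0,[0,0,0],0],[80,[0,0,0],0],[110,[0,0,0],0],[140,[0,0,0],0],[160,[0,0,0],0],[190,[0,0,0],0],[220,[0,0,0],0],[255,[0,0,0],0]]' 60
python3 s.py
```

```text
time: 2.92
tool_pos: [0.4503, 0.1855, 0.0573]
tcp_rot: [1.393, 1.079, -1.391]
wrist_force: [-2.1, -0.2, 5.8]
width: 0.293
t 2.917 pos [0.4503 0.1855 0.0573] x [ 0.001   0.0005 -1.    ] jaw yaw deg -14.438916003692862 
q [0.3396 0.0906 2.1593 0.0002 0.8906 0.5914] F [-2.0558 -0.2412  5.7518] T [-0.0683  0.2916 -0.0105] w 0.29329744183175155
```

Gripped: the opening is about 25 mm against the 26 mm body, and forces are small. I turn clockwise in steps.

```bash
python3 -m creep '[[255,[0,0,0],0],[255,[0,0,0],-0.05],[255,[0,0,0],-0.08],[255,[0,0,0],-0.1],[255,[0,0,-0.1],-0.1],[255,[0,0,0],-0.1],[255,[0,0,-0.1],-0.08],[255,[0,0,0],-0.05]]' 80
python3 s.py
python3 - <<'E'
from h import *
from workcell import *
c=get_calibration('top');p,d=read_camera('top');cv2.imwrite('pics/t3.png',cv2.resize(p[240:360,150:350],None,fx=4,fy=4))
E
```

```text
time: 3.58
tool_pos: [0.4508, 0.1853, 0.0572]
tcp_rot: [1.781, 0.705, -1.778]
wrist_force: [-0.3, -1.2, 6.1]
width: 0.295
t 3.583 pos [0.4508 0.1853 0.0572] x [ 0.0018 -0.     -1.    ] jaw yaw deg -46.70741588785422 
q [ 0.3393  0.0909  2.1591 -0.0008  0.8898  1.155 ] F [-0.2631 -1.2028  6.1061] T [-0.3134  0.1428  0.1221] w 0.2951662827147468
```

View pics/t3.png

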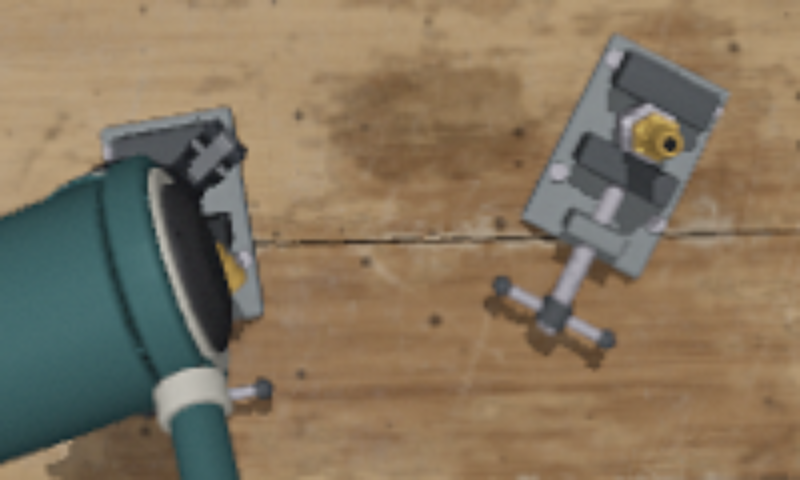

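The outlet tip has moved with the jaws to about (235,270), and the moment is 0.12 N m as expected. About 0.60 rad remains.

```bash
python3 -m creep '[[255,[0,0,0],-0.06],[255,[0,0,0],-0.1],[255,[0,0,-0.1],-0.1],[255,[0,0,0],-0.1],[255,[0,0,-0.1],-0.1],[255,[0,0,0],-0.08],[255,[0,0,0],-0.06],[255,[0,0,0],0]]' 80
python3 s.py
python3 - <<'E'
from h import *
from workcell import *
p,d=read_camera('scene');cv2.imwrite('pics/s4.png',cv2.resize(p[180:330,60:220],None,fx=4,fy=4))
E
```

```text
time: 4.3
tool_pos: [0.451, 0.1848, 0.057]
tcp_rot: [2.142, 0.167, -2.137]
wrist_force: [-0.2, -3.6, 6.1]
width: 0.289
t 4.3 pos [0.451  0.1848 0.057 ] x [ 0.0022 -0.0008 -1.    ] jaw yaw deg -81.01565629963092 
q [ 0.3388  0.0912  2.1592 -0.0019  0.8893  1.754 ] F [-0.1958 -3.5962  6.1136] T [-0.6587  0.0102 -0.0127] w 0.2890690071332236
```

View pics/s4.png

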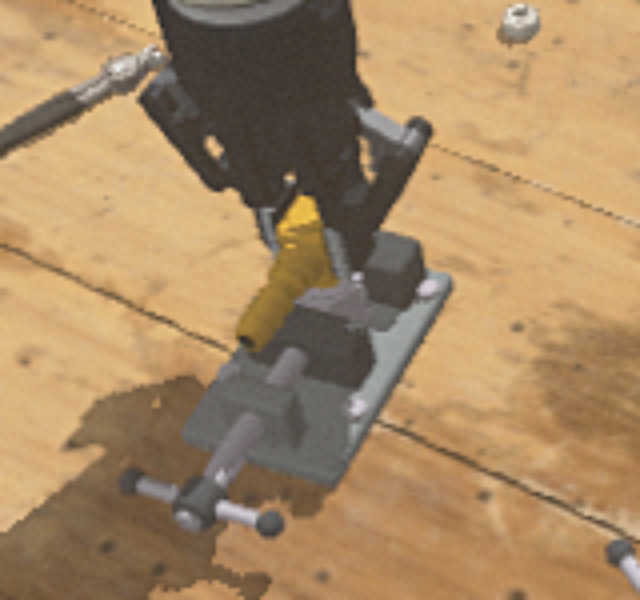

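The outlet now lies over the screw: its tip at (250,340), the screw running from (290,365) to (195,500). I open and rise, then measure.

```bash
python3 -m creep '[[200,[0,0,0],0],[140,[0,0,0],0],[60,[0,0,0],0],[0,[0,0,0],0],[0,[0,0,0],0],[0,[0,0,0],0],[0,[0,0,0],0],[0,[0,0,0],0]]'
python3 -m creep '[[0,[0,0,10],0],[0,[0,0,25],0],[0,[0,0,30],0],[0,[0,0,30],0],[0,[0,0,30],0],[0,[0,0,30],0],[0,[0,0,20],0],[0,[0,0,0],0]]'
python3 -m creep '[[0,[0,35,0],0],[0,[0,35,0],0],[0,[0,35,0],0],[0,[0,35,0],0],[0,[0,35,0],0],[0,[0,25,0],0],[0,[0,0,0],0],[0,[0,0,0],0]]'
python3 s.py
python3 - <<'E'
from workcell import *
import cv2,numpy as np
for n in("scene","top"):
    c=get_calibration(n);p,d=read_camera(n);np.savez(f"pics/{n}0.npz",p=p,d=d,**{k:np.array(v) for k,v in c.items()})
    cv2.imwrite(f'pics/{n}5.png',p)
E
python3 m.py
```

```text
time: 5.02
tool_pos: [0.4497, 0.1853, 0.0557]
tcp_rot: [2.138, 0.17, -2.139]
wrist_force: [0.8, -0.2, 0.8]
width: 0.999
time: 5.68
tool_pos: [0.4531, 0.1864, 0.2377]
tcp_rot: [2.151, 0.173, -2.129]
wrist_force: [0.2, -0.3, 0.5]
width: 1.002
time: 6.35
tool_pos: [0.449, 0.386, 0.23]
tcp_rot: [2.135, 0.171, -2.138]
wrist_force: [0.0, -0.7, 0.2]
width: 1.0
t 6.35 pos [0.449 0.386 0.23 ] x [-0.0014 -0.0014 -1.    ] jaw yaw deg -80.7632330292737 
q [ 0.6681  0.1106  1.7869 -0.0003  1.2461  2.0778] F [ 0.0271 -0.7012  0.1831] T [ 0.0255 -0.0013  0.0132] w 0.9999445351702021
top yellow 303 [0.4335 0.1795 0.0831]
 rect all ((427.7142639160156, 178.40878295898438), (74.02869415283203, 24.754070281982422), 10.76639461517334)
 high 124 [0.451  0.183  0.0891] ((449.4346923828125, 182.65573120117188), (27.771718978881836, 24.59210777282715), 10.234522819519043)
 line [0.9903 0.1387 0.4335 0.1795] 7.9739327
 clamp all 1687 ((410.9022216796875, 169.45758056640625), (174.58119201660156, 96.94454956054688), 9.016589164733887)
 clamp base 823 ((435.77239990234375, 173.40330505371094), (124.27948760986
[... 836 characters left out ...]
7652893066406)
scene yellow 469 [0.4306 0.1777 0.0799]
 rect all ((424.8970642089844, 178.20095825195312), (74.1623306274414, 25.32910919189453), 13.438745498657227)
 high 123 [0.448  0.1829 0.0889] ((448.98541259765625, 184.14682006835938), (23.6389217376709, 24.11617660522461), 11.400940895080566)
 line [0.9982 0.0598 0.4281 0.176 ] 3.4293678
 clamp all 2461 ((408.50299072265625, 176.81948852539062), (174.47499084472656, 81.29673767089844), 7.496756076812744)
 clamp base 993 ((431.60687255859375, 180.78652954101562), (126.5605697631836, 81.78231048583984), 8.765637397766113)
 clamp jaw 705 ((406.06256103515625, 178.25912475585938), (163.8799591064453, 66.09788513183594), 9.137566566467285)
```

View pics/top5.png

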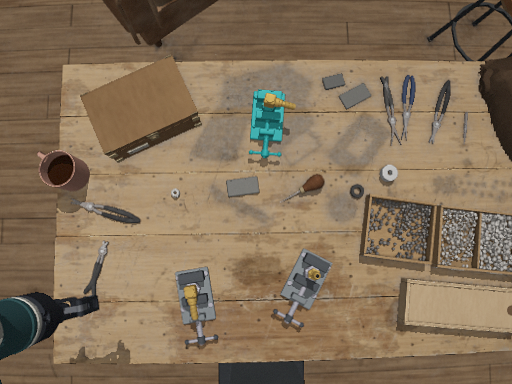

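View pics/scene5.png

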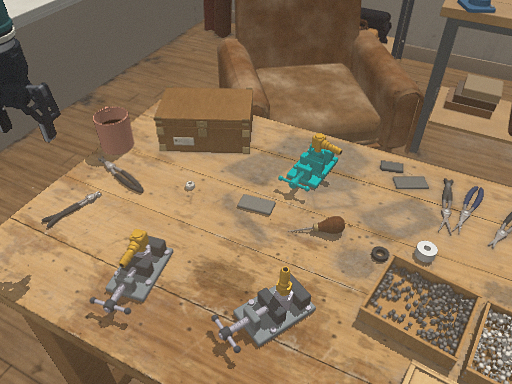

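The outlet lies at 8–11° in the top view against the clamp's 9°, and the straight fitting has not moved. The arm is clear, so I hand in.

```bash
python3 -c "
from workcell import *
finish_job()"
```

```text
the job is handed in; nothing more can be done
```

I gripped the elbow by its two flats and screwed it in clockwise by about 1.16 rad. Then I opened the gripper, rose clear and handed the job in at about 6.5 s of the 35 s allowed. `finish_job()` gives no verdict, so the result rests on these checks:

- **Elbow angle:** the jaws ended at -81.0°, which puts the outlet within about 0.2° of the clamp's screw (clamp yaw 9.1°), so the joint should be close to 1.40.
- **Camera check:** after release, the top camera put the outlet line at 8–11°. The scene camera scattered more, from 3.4° by line fit to 13.4° by fitted rectangle; it sees the elbow from the side. All of these are within the 10° tolerance.
- **Straight fitting:** the robot never went near it, and its measured position did not change.
- **Arm:** it was clear of everything, with wrist forces below 1 N after release and about 7 N at most in the readings.

One other reading disagreed: the last top view gave the elbow clamp's base as 97 mm wide instead of 80. The clamp's angle and the scene view's 82 mm did not show this, so I ignored it.

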